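# Gauge the dough roller's gap and hold its guard at balance

## Robot

A 7-joint arm with a two-finger parallel gripper is mounted at the origin on the work surface. World frame = base frame: x ahead of the robot, y to its left, z up, the work surface at z = 0. Lengths are in m, angles in degrees, forces in N, time in s.
With the tool pointing down it reaches from about 0.425 to 0.875 m from the base axis. Payload 4.7 kg.
Tool frame: the origin (TCP) lies on the mounting face of the last link; the fingertips stand tcp_to_tips ahead of it and the grasp point (between the pads) lies 164 mm ahead of it (tcp_to_tips is the distance from the TCP to the fingertips, in m); z points along the fingers, y is the line along which they close (so a half turn about z gives the same grasp; the last joint's range is limited). The gripper opens to 87 mm and grips with 3 to 60 N. Pads are 19 mm wide; open, the fingers measure 117 mm over their backs; the gripper's body (75 mm by 190 mm) begins 51 mm behind the grasp point.
Start: joints at [-66.629, 18.392, -4.016, 83.108, 1.295, 78.541, -3.26], TCP at [0.249, 0.6, 0.405] pointing down, gripper open.
Joint ranges: [-163.93, 163.93], [-17.29, 119.83], [-79.2, 71.16], [3.27, 140.29], [-89.18, 269.18], [5.43, 117.66], [-154.24, 154.24]. Speed limits (degrees/s): [147.25, 147.25, 180, 180, 180, 180, 180].

## Interface

Orientations are given as [roll, pitch, yaw] about the fixed x, y, z axes, in that order (R = Rz(yaw) Ry(pitch) Rx(roll)).
In Python, from cell import get_obs, read_camera, sign_off, tcp_to_tips gives the robot as it stands.
- The arm moves only by the tool drive_tool, never from a script. Its argument "rows" is one flat list of numbers, 7 for each row, row after row: the shift along the tool's x, y, z in m, then the turn, a rotation vector about the tool's x, y, z in rad, then the gripper command: -1 is shut, 1 is fully open, values between are in proportion. In form: [tx, ty, tz, rx, ry, rz, fingers, tx, ty, tz, rx, ry, rz, fingers, ...]. A call has 1 to 5 rows; each row shifts and turns the commanded pose from where the row before left it, along the tool's axes as they then stand; what a row does not reach is not made up. A row lasts 1/8 s, in which the tool goes at most 62.5 mm and 10.7 degrees, less where a joint would pass 70% of its speed; a pose out of reach is approached as far as the arm can. A call is refused whole if a number of a shift passes 0.0625 or a number of a turn 0.188, either way. A call with a gripper value outside its range is refused whole. The fingers move at their own pace and stop on an object; "grip_force" is the grip in N (left out, the last holds). Time passes only in rows, so rows that do not move let the fingers close. It gives the time, the measured TCP pose, the force, the opening and the grip force at its end, in the units of the state.
- get_obs(): the state, without advancing time (a new reading comes with each control period).
- read_camera(name): name is "scene" or "side" or "wrist"; returns a dict with "color" (384x512x3 uint8, blue, green, red), "fov_y" (degrees; the focal length in pixels is half the picture's height over the tangent of half this angle, whatever the lens; pixels are square), "cx", "cy" (the principal point, pixels), "k1" (the pictures are not rectified: a ray, as slopes to the right and down, at radius r is drawn at 1 + k1 r^2 times it, then the intrinsics apply), "cam_to_world" (4x4, takes a point from camera to world coordinates); the wrist camera has in their place "mount" (4x4, takes a point from camera to tool coordinates, whose origin is the TCP and whose axes are the flange's). Camera axes: x right, y up, looking along -z (the intrinsics and any distortion apply to the point x, -y, -z); pixel columns grow to the right and rows downward; lengths in m; the calibration is good to about 2 mm. A picture is of the moment at which its call begins: read the wrist's pose just before it. There is no depth.
- sign_off(): hands the job in; it is judged then, once.
The state is a dict: "time_s": time; "qpos": joint angles; "joint_velocities": joint speeds; "effort": joint torques, N m; "tool_pos": TCP position; "tool_rot": TCP orientation; "force": force on the tool from outside, world axes, zero at the start; "wrist_torque": the same for the moment, N m; "grip_width": finger opening in m; "grasp_force": force on a finger pad.
Only numpy, scipy, OpenCV 4.12 (cv2) and the standard library are available. Lean on these libraries where they do the work, as an engineer would, in place of code of your own. Each camera call takes 0.05 s, during which the arm holds its last target. There are 200 camera calls.

## Task

Check the roll gap of the dough roller: draw the gauge with the flat rectangular handle out of its wooden block, push its blade straight down into the slot in the machine's end cover until the handle sits fully home on the cover, and let go of it. Then lift the hinged steel guard by its bar to its balance point, standing straight up over the hinge, never letting it drop over the back, and finish with the fingers still gripping the guard and holding it upright there so that the rolls can be looked at. Leave the other gauge and everything else on the table where it is.

Things in the scene. Friction and masses are not known exactly. Their poses are not given: they have to be found in the camera images.
- gauge: gauge, loose, about 0.1 kg, standing upright in the slot of a wooden block: steel blade 5 mm thick (its x) x 28 mm wide (its y) x 40 mm long, the last 7 mm narrowed to 3 x 22 mm; above it a dark wooden handle, a rectangular block 16 mm (x) x 36 mm (y) x 55 mm tall. Origin at the blade's lower end, z up along the blade; shoulder (handle underside) at z = 40 mm, handle top at z = 95 mm. Both its ends about z are alike (a half turn changes nothing)
- gauge_shoulder (a point): centre of the underside of the gauge's handle, 40 mm above the blade's end
- block: wooden block 70 x 70 x 55 mm tall, fixed, with a through slot 9 mm (its x) x 32 mm (its y); the gauge stands in it with its shoulder on the block's top. Origin under its centre, on the table; the gauge has the same yaw
- block2: the same kind of block, holding the other gauge
- roller: bench dough roller, fixed: green body with two aluminium rolls lying along its y, 170 mm (x) x 300 mm (y), body front face 65 mm to the -x side of the origin; end covers to 120 mm height, the +y one (90 mm wide, steel topped) has the gauge slot; a thin tray at 40 mm height reaches 120 mm to the -x side of the origin. Origin on the table under it, x pointing away from the guard's bar side, turned by its yaw
- gap_mouth (a point): centre of the gauge slot's mouth, flush with the flat top of the +y end cover, 120 mm above the table, z up. Slot 9 mm along the roller's x by 32 mm along its y, 50 mm deep, small chamfer
- guard (a joint): angle of the steel guard about its hinge (parallel to the roller's y), rad: 0 = shut, lying level over the rolls towards the roller's -x; grows as its bar is lifted; 1.571 = standing straight up, the balance point (centre of mass over the hinge); below it the guard falls shut, beyond it falls over the back to a stop at 2.5. The hinge is nearly free; guard about 0.4 kg. Plate 170 mm wide, 4 mm thick, reaching 90 mm from the hinge
- guard_bar (a point): middle of the guard's grip bar: round steel bar 14 mm in diameter, 110 mm long, parallel to the hinge, 130 mm from the hinge in the guard's plane, on two stems at its ends; open window of 33 mm between bar and plate edge and 96 mm between the stems for fingers. 130 mm above the table when shut, 260 mm when upright
- guard_hinge (a point): middle of the guard's hinge axis, 130 mm above the table
- round_gauge: the other gauge, like the first but with a round stem and ball for a handle (55 mm tall, ball 32 mm); to be left alone. Origin at its blade's lower end
- mug: blue ceramic mug, 72 mm wide, 85 mm tall; leave alone
- bowl: small aluminium bowl, 116 mm wide, 50 mm tall; leave alone
- jar: glass jar 68 mm wide, 110 mm tall; leave alone
- can: steel can 74 mm wide, 100 mm tall; leave alone
- scraper: spatula lying on the table; leave alone
There are look-alikes about, which are no part of the job. What is meant by the gauge is not red, and is the larger of those in its own colour.

How it is judged:
By the outcome, as a careful person would: the job done as asked, in the order asked, and still so for the second after the job is handed in, while the arm keeps its last pose, push and grip.
It also fails if it takes over 58 s, if anything falls off the work surface, if the arm or the gripper's body presses on something with over 40 N, if the wrist force passes 120 N, or if a joint passes its speed limit or range.

## Working session

There is one attempt and no reset: what is moved stays moved. The work goes in short steps, Python scripts to look and compute and a tool call to move; the robot and the scene stay as the last step left them, time stands still between calls to the robot, and variables do not carry over. Pictures are saved under pics/ and viewed, at most 10 in all, crops included, and the job is handed in when it is done.

Besides the shell and the picture viewer there is one more tool, called after "Request:" by a JSON object that holds its "method" and its "body", one argument or row to a line. drive_tool: Moves the arm, as the interface text tells. Its arguments: {"type":"object","properties":{"rows":{"type":"array","items":{"type":"number"}},"grip_force":{"type":"number"}},"required":["rows"]}

```bash
ls; mkdir -p pics; cat > h.py <<'E'
import numpy as np, cv2
from scipy.spatial.transform import Rotation as R
from cell import get_obs, read_camera, tcp_to_tips
def cam(name):
    o=get_obs(); c=read_camera(name)
    if 'mount' in c:
        T=np.eye(4); T[:3,:3]=R.from_euler('xyz',o['tool_rot'],degrees=True).as_matrix(); T[:3,3]=o['tool_pos']
        c['cam_to_world']=T@np.array(c['mount'])
    c['cam_to_world']=np.array(c['cam_to_world']); return c
def K(c):
    f=c['color'].shape[0]/2/np.tan(np.radians(c['fov_y']/2)); return np.array([[f,0,c['cx']],[0,f,c['cy']],[0,0,1.]])
def ray(c,u,v):
    p=cv2.undistortPoints(np.array([[[u,v]]],float),K(c),np.array([c['k1'],0,0,0.]))[0,0]
    M=c['cam_to_world']; return M[:3,3],M[:3,:3]@np.array([p[0],-p[1],-1])
def onz(c,u,v,z):
    o,d=ray(c,u,v); return o+d*(z-o[2])/d[2]
def proj(c,P):
    M=np.linalg.inv(c['cam_to_world']); p=M[:3,:3]@np.array(P,float)+M[:3,3]
    s=np.array([p[0]/-p[2],-p[1]/-p[2]]); s=s*(1+c['k1']*(s@s)); k=K(c); return k[0,0]*s+k[:2,2]
def tri(c1,a,c2,b):
    o1,d1=ray(c1,*a);o2,d2=ray(c2,*b)
    d1/=np.linalg.norm(d1);d2/=np.linalg.norm(d2)
    t=np.linalg.lstsq(np.c_[d1,-d2],o2-o1,rcond=None)[0]
    p,q=o1+t[0]*d1,o2+t[1]*d2; return (p+q)/2,np.linalg.norm(p-q)
E
python3 - <<'E'
from h import *
import pickle
cs={n:cam(n) for n in('scene','side','wrist')}
pickle.dump(cs,open('c0.pkl','wb'))
for n in('scene','side'):
    cv2.imwrite(f'pics/{n}.png',cv2.resize(cs[n]['color'],(800,600),interpolation=cv2.INTER_CUBIC))
    print(n,cs[n]['cam_to_world'].round(3),cs[n]['fov_y'],cs[n]['k1'])
print(get_obs(),tcp_to_tips)
E
```

```text
pics
scene [[ 0.311 -0.621  0.719  1.26 ]
 [ 0.95   0.212 -0.228 -0.3  ]
 [-0.011  0.754  0.656  0.781]
 [ 0.     0.     0.     1.   ]] 51.37977193508683 -0.05330789731775992
side [[-0.989  0.101 -0.112  0.392]
 [-0.151 -0.622  0.768  0.762]
 [ 0.008  0.776  0.63   0.789]
 [ 0.     0.     0.     1.   ]] 54.773278009552946 0.0394408119370257
{'time_s': 0.15, 'qpos': array([-66.62895865,  18.42893843,  -4.01414734,  83.15808702,
         1.29323301,  78.54136302,  -3.2584708 ]), 'joint_velocities': array([ 0.13078396, -0.14590306,  0.12474083, -0.24014244,  0.05885259,
       -0.00027106,  0.04528115]), 'effort': array([-9.78851967e-04, -4.91793072e+01, -4.05242024e-01, -3.12883151e+01,
       -6.41328399e-02,  4.02798434e-02,  1.05080765e-04]), 'tool_pos': array([0.24938485, 0.60009295, 0.40392317]), 'tool_rot': array([-1.79916723e+02,  3.76591018e-03,  1.57438201e+02]), 'force': array([-0.11116821,  0.11073398, -0.94205103]), 'wrist_torque': array([ 0.01573157, -0.04322446,  0.01813583]), 'grasp_force': 0.0, 'grip_width': 0.08728199607260115} 0.1822
```

View pics/scene.png

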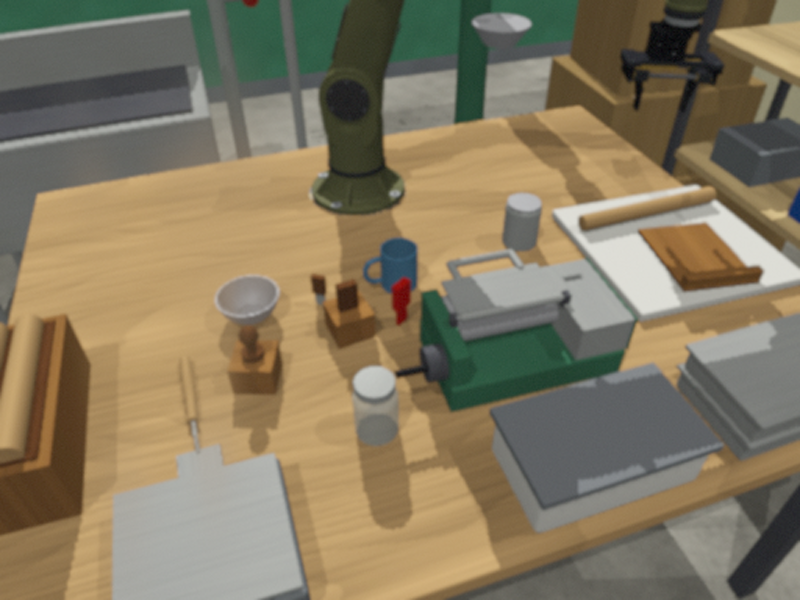

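View pics/side.png

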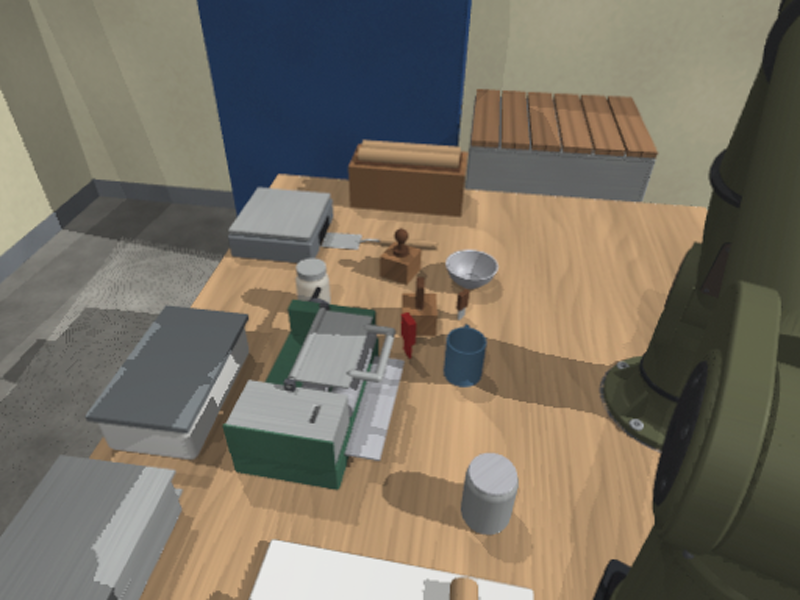

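Scene view (800x600): the candidates are the dark gauge in a block at (347,297), a small dark one at (319,285) and a red one at (401,300). The round-handled gauge is at (252,340). The dark one in the block fits: it isn't red and is the larger of the dark pair. The gauge slot is at (573,277) in scene and (316,413) in side.

```bash
python3 - <<'E'
from h import *
import pickle
cs=pickle.load(open('c0.pkl','rb')); s,d=cs['scene'],cs['side']; k=.64
for n,a,b in [('slot',(573,277),(316,413)),('gaugetop',(345,284),(421,276)),('small',(319,277),(463,293)),('red',(402,281),(408,318)),('barmid',(485,260),(379,349)),('mug',(400,245),(465,335)),('can',(523,200),(491,464)),('jar',(375,378),(312,267)),('ball',(251,335),(402,236)),('bowl',(248,295),(471,266))]:
    print(n,tri(s,(a[0]*k,a[1]*k),d,(b[0]*k,b[1]*k)))
# roller cover top corners (z=.12), side
for p in [(245,380),(365,393),(346,439),(228,425)]: print('cover',onz(d,p[0]*k,p[1]*k,.12))
for p in [(547,308),(577,358),(634,321),(585,262)]: print('coverS',onz(s,p[0]*k,p[1]*k,.12))
a=cv2.resize(s['color'][160:240,180:290],None,fx=4,fy=4,interpolation=cv2.INTER_CUBIC)
b=cv2.resize(d['color'][165:245,220:330],None,fx=4,fy=4,interpolation=cv2.INTER_CUBIC)
c=cv2.resize(s['color'][155:235,270:410],(440,251),interpolation=cv2.INTER_CUBIC)
e=cv2.resize(d['color'][190:310,135:270],(360,320),interpolation=cv2.INTER_CUBIC)
im=np.zeros((600,800,3),np.uint8); im[:320,:440]=a; im[320:571,:440]=c; im[:320,440:800]=b[:, :360]; im[320:600,440:800]=e[:280]
cv2.imwrite('pics/crop.png',im)
E
```

```text
slot (array([0.58165478, 0.21982948, 0.11956291]), np.float64(0.004907018980426718))
gaugetop (array([ 0.46670542, -0.14593425,  0.115967  ]), np.float64(0.011071966632689584))
small (array([ 0.37963189, -0.17294268,  0.06733159]), np.float64(0.0035919736047057235))
red (array([ 0.47536136, -0.04491982,  0.0971658 ]), np.float64(0.0008204741512015537))
barmid (array([0.50948299, 0.08906554, 0.13664048]), np.float64(0.007188492026587877))
mug (array([ 0.37050198, -0.01518285,  0.09515837]), np.float64(0.004229724802349223))
can (array([0.32229963, 0.25992652, 0.10726884]), np.float64(0.004210141640125905))
jar (array([ 0.68400023, -0.15467764,  0.11094813]), np.float64(0.0007364382364250107))
ball (array([ 0.52419721, -0.31198347,  0.09991444]), np.float64(0.005674562094184852))
bowl (array([ 0.36577644, -0.30194069,  0.04704689]), np.float64(0.00021875826224956765))
cover [0.70615989 0.17050636 0.12      ]
cover [0.51541158 0.16800114 0.12      ]
cover [0.52613136 0.25762314 0.12      ]
cover [0.69987101 0.25930082 0.12      ]
coverS [0.63940813 0.14203235 0.12      ]
coverS [0.74984137 0.13140225 0.12      ]
coverS [0.70981709 0.25526261 0.12      ]
coverS [0.55539943 0.26091822 0.12      ]
```

View pics/crop.png

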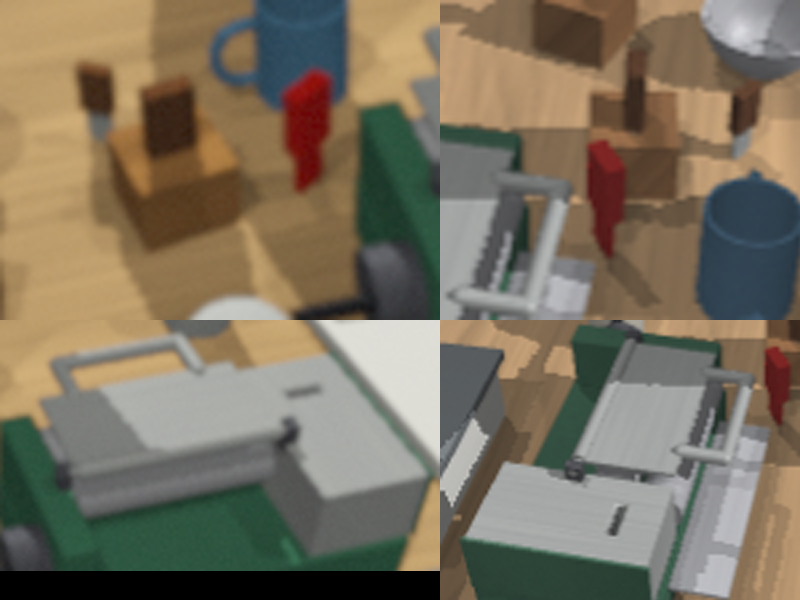

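The crop confirms the target is the dark rectangular handle in the block. Next I'll plan a transit via the roller, turning the wrist to yaw 90.

```bash
cat >> h.py <<'E'
def plan(pos,rpy,n,g=1,start=None):
    o=get_obs(); p0,r0=(o['tool_pos'],o['tool_rot']) if start is None else start
    R0=R.from_euler('xyz',r0,degrees=True); R1=R.from_euler('xyz',rpy,degrees=True)
    w=(R0.inv()*R1).as_rotvec()/n; d=(np.array(pos)-p0)/n; out=[]
    for i in range(n):
        Ri=R0*R.from_rotvec(w*i); out+=[*Ri.inv().apply(d).round(4),*w.round(4),g]
    for i in range(0,len(out),35): print([float(x) for x in out[i:i+35]])
E
python3 - <<'E'
from h import *
plan([.5,.2,.45],[180,0,90],10)
print(read_camera('wrist')['mount'])
E
```

```text
[-0.0385, -0.0273, -0.0046, -0.0001, 0.0001, 0.1177, 1.0, -0.0414, -0.0226, -0.0046, -0.0001, 0.0001, 0.1177, 1.0, -0.0438, -0.0176, -0.0046, -0.0001, 0.0001, 0.1177, 1.0, -0.0456, -0.0123, -0.0046, -0.0001, 0.0001, 0.1177, 1.0, -0.0467, -0.0069, -0.0046, -0.0001, 0.0001, 0.1177, 1.0]
[-0.0472, -0.0014, -0.0046, -0.0001, 0.0001, 0.1177, 1.0, -0.047, 0.0042, -0.0046, -0.0001, 0.0001, 0.1177, 1.0, -0.0462, 0.0097, -0.0046, -0.0001, 0.0001, 0.1177, 1.0, -0.0448, 0.015, -0.0046, -0.0001, 0.0001, 0.1177, 1.0, -0.0427, 0.0202, -0.0046, -0.0001, 0.0001, 0.1177, 1.0]
[[-1.86362851e-05  9.64467225e-01  2.64202522e-01  7.19681792e-02]
 [ 9.99999998e-01  1.30513979e-09  7.05331128e-05 -2.69259627e-04]
 [ 6.80265307e-05  2.64202522e-01 -9.64467222e-01  1.99758265e-02]
 [ 0.00000000e+00  0.00000000e+00  0.00000000e+00  1.00000000e+00]]
```

Request:
{"method": "drive_tool", "body": {
  "rows": [-0.0385,-0.027,-0.005,0,0,0.118,1,-0.041,-0.0225,-0.005,0,0,0.118,1,-0.044,-0.0175,-0.005,0,0,0.118,1,-0.0455,-0.012,-0.005,0,0,0.118,1,-0.047,-0.007,-0.005,0,0,0.118,1]
}}

```text
time_s: 0.82
tool_pos: [0.3755, 0.3993, 0.4299]
tool_rot: [180.0, -0.0, 123.4]
force: [0.8, -0.0, 0.3]
grip_width: 0.0867
grasp_force: 0.0
```

Request:
{"method": "drive_tool", "body": {
  "rows": [-0.047,-0.001,-0.005,0,0,0.118,1,-0.047,0.004,-0.005,0,0,0.118,1,-0.046,0.01,-0.005,0,0,0.118,1,-0.045,0.015,-0.005,0,0,0.118,1,-0.043,0.02,-0.005,0,0,0.118,1]
}}

```text
time_s: 1.45
tool_pos: [0.5005, 0.199, 0.4549]
tool_rot: [180.0, -0.0, 89.6]
force: [-0.3, -0.1, 0.3]
grip_width: 0.0869
grasp_force: 0.0
```

Request:
{"method": "drive_tool", "body": {
  "rows": [0,0,0,0,0,0,1,0,0,0,0,0,0,1]
}}

```text
time_s: 1.7
tool_pos: [0.4996, 0.201, 0.4546]
tool_rot: [-180.0, -0.0, 89.9]
force: [-0.3, 0.8, -0.4]
grip_width: 0.0869
grasp_force: 0.0
```

```bash
python3 - <<'E'
from h import *
import pickle
c=cam('wrist'); pickle.dump(c,open('w1.pkl','wb'))
cv2.imwrite('pics/w1.png',cv2.resize(c['color'],(800,600),interpolation=cv2.INTER_CUBIC))
plan([.46,-.16,.42],[180,0,90],10)
E
```

```text
[-0.0362, -0.0039, 0.0034, -0.0001, -0.0001, -0.0001, 1.0, -0.0362, -0.0039, 0.0034, -0.0001, -0.0001, -0.0001, 1.0, -0.0362, -0.0039, 0.0034, -0.0001, -0.0001, -0.0001, 1.0, -0.0362, -0.0039, 0.0034, -0.0001, -0.0001, -0.0001, 1.0, -0.0362, -0.0039, 0.0034, -0.0001, -0.0001, -0.0001, 1.0]
[-0.0362, -0.0039, 0.0034, -0.0001, -0.0001, -0.0001, 1.0, -0.0362, -0.0039, 0.0034, -0.0001, -0.0001, -0.0001, 1.0, -0.0362, -0.0039, 0.0034, -0.0001, -0.0001, -0.0001, 1.0, -0.0362, -0.0039, 0.0034, -0.0001, -0.0001, -0.0001, 1.0, -0.0362, -0.0039, 0.0034, -0.0001, -0.0001, -0.0001, 1.0]
```

View pics/w1.png

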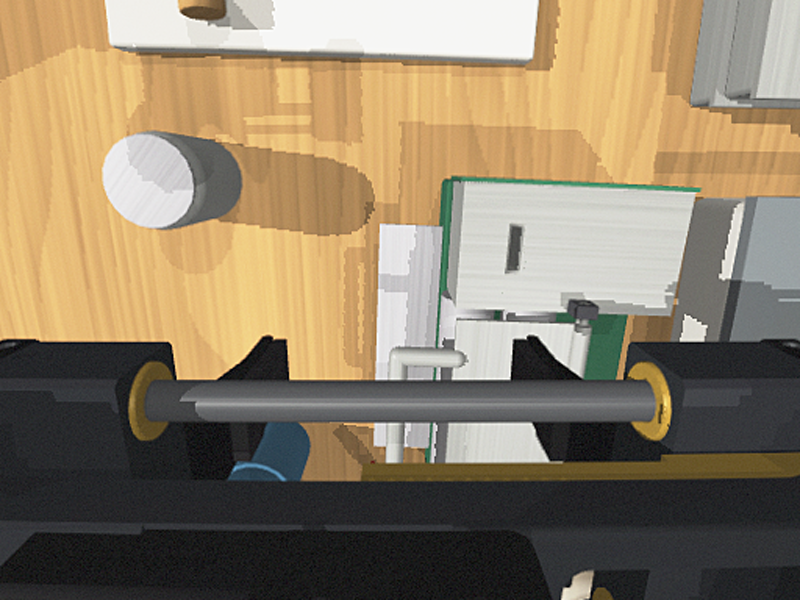

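The wrist view shows the cover clearly: slot at (515,247), guard bar at about (398,410), hinge knuckle at (583,310). I'll measure the slot from a mask and move on to the gauge.

```bash
python3 - <<'E'
from h import *
import pickle
c=pickle.load(open('w1.pkl','rb'));g=cv2.cvtColor(c['color'],cv2.COLOR_BGR2GRAY)
x0,y0,x1,y1=[int(v*.64) for v in(485,205,550,290)]
sub=g[y0:y1,x0:x1]; m=((sub<150)*255).astype(np.uint8)
cn=max(cv2.findContours(m,0,cv2.CHAIN_APPROX_NONE)[0],key=cv2.contourArea)
box=cv2.boxPoints(cv2.minAreaRect(cn))+[x0,y0]
W=np.array([onz(c,*b,.12)[:2] for b in box]); print('slot',W.round(4),W.mean(0))
e=W-np.roll(W,1,0); print(np.linalg.norm(e,axis=1),np.degrees(np.arctan2(e[:,1],e[:,0])))
k=.64
for p in [(455,178),(697,190),(675,312),(447,297)]: print(onz(c,p[0]*k,p[1]*k,.12))
s=pickle.load(open('c0.pkl','rb'))
print([proj(s[n],[*W.mean(0),.12])/k for n in('scene','side')])
for p in [(398,352),(397,460)]: print('bar',onz(c,p[0]*k,p[1]*k,.13))
E
```

```text
slot [[0.5748 0.2026]
 [0.5763 0.2365]
 [0.5848 0.2356]
 [0.5836 0.2016]] [0.57988069 0.2191025 ]
[0.00887047 0.03397078 0.0086279  0.03402288] [173.92704188  87.53611114  -5.83357484 -92.05990171]
[0.53741112 0.26774564 0.12      ]
[0.70481566 0.2602061  0.12      ]
[0.70322112 0.17209716 0.12      ]
[0.53409878 0.18399619 0.12      ]
[array([570.86116165, 275.45948307]), array([315.85112295, 413.50457266])]
bar [0.49847883 0.14537639 0.13      ]
bar [0.49744401 0.05447153 0.13      ]
```

Request:
{"method": "drive_tool", "body": {
  "rows": [-0.036,-0.004,0.003,0,0,0,1,-0.036,-0.004,0.003,0,0,0,1,-0.036,-0.004,0.003,0,0,0,1,-0.036,-0.004,0.003,0,0,0,1,-0.036,-0.004,0.003,0,0,0,1]
}}

```text
time_s: 2.38
tool_pos: [0.4789, 0.0211, 0.4395]
tool_rot: [-180.0, -0.0, 90.0]
force: [0.9, 0.3, 0.5]
grip_width: 0.0868
grasp_force: 0.0
```

Request:
{"method": "drive_tool", "body": {
  "rows": [-0.036,-0.004,0.003,0,0,0,1,-0.036,-0.004,0.003,0,0,0,1,-0.036,-0.004,0.003,0,0,0,1,-0.036,-0.004,0.003,0,0,0,1,-0.036,-0.004,0.003,0,0,0,1]
}}

```text
time_s: 3.0
tool_pos: [0.459, -0.1588, 0.4246]
tool_rot: [180.0, -0.0, 90.1]
force: [1.0, -0.7, 0.4]
grip_width: 0.0873
grasp_force: 0.0
```

Request:
{"method": "drive_tool", "body": {
  "rows": [0,0,0,0,0,0,1,0,0,0,0,0,0,1]
}}

```text
time_s: 3.25
tool_pos: [0.4593, -0.1576, 0.4246]
tool_rot: [-180.0, -0.0, 90.0]
force: [1.0, 0.7, 0.7]
grip_width: 0.0873
grasp_force: 0.0
```

```bash
python3 - <<'E'
from h import *
import pickle
c=cam('wrist'); pickle.dump(c,open('w2.pkl','wb'))
cv2.imwrite('pics/w2.png',cv2.resize(c['color'],(800,600),interpolation=cv2.INTER_CUBIC))
E
```

```text
(no output)
```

View pics/w2.png

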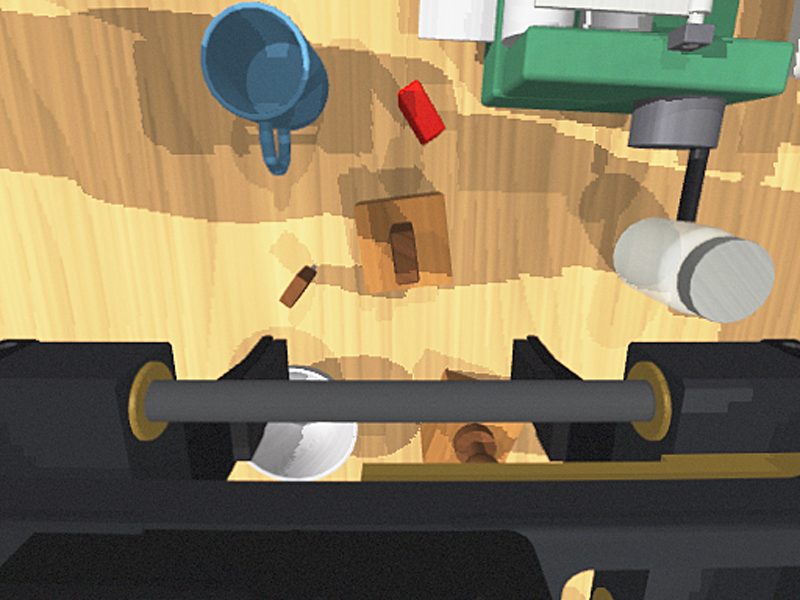

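Wrist view: block top with corners at about (356,203), (443,193), (452,277), (365,294), handle at (404,252). The small dark look-alike is at (298,286) and the red one at (421,112).

```bash
python3 - <<'E'
from h import *
import pickle
c=pickle.load(open('w2.pkl','rb'))
I=c['color'];x0,y0,x1,y1=[int(v*.64) for v in(335,170,470,310)]
cv2.imwrite('pics/w2c.png',cv2.resize(I[y0:y1,x0:x1],None,fx=6,fy=6,interpolation=cv2.INTER_CUBIC)); print(x0,y0)
sub=I[y0:y1,x0:x1]; g=cv2.cvtColor(sub,cv2.COLOR_BGR2GRAY)
m=((g<75)*255).astype(np.uint8)
for cn in cv2.findContours(m,0,2)[0]:
    if cv2.contourArea(cn)>40: r=cv2.minAreaRect(cn);print(r[0][0]+x0,r[0][1]+y0,r[1:],cv2.boxPoints(r)+[x0,y0])
k=.64
B=np.array([onz(c,p[0]*k,p[1]*k,.055)[:2] for p in [(356,203),(443,193),(452,277),(365,294)]]);print(B,B.mean(0))
e=np.roll(B,-1,0)-B;print(np.linalg.norm(e,axis=1),np.degrees(np.arctan2(e[:,1],e[:,0])))
E
```

```text
214 108
257.61999130249023 157.83999633789062 ((31.254119873046875, 15.414929389953613), 81.8698959350586) [[247.77999115 143.45999908]
 [263.03999329 141.27999878]
 [267.45999146 172.21999359]
 [252.19998932 174.3999939 ]]
[[ 0.42642556 -0.10978708]
 [ 0.49265548 -0.10232051]
 [ 0.5014532  -0.16779364]
 [ 0.43187833 -0.18181124]] [ 0.46310314 -0.14042812]
[0.06664947 0.06606157 0.07097292 0.07223028] [   6.43220134  -82.34692766 -168.60883115   94.3294564 ]
```

View pics/w2c.png

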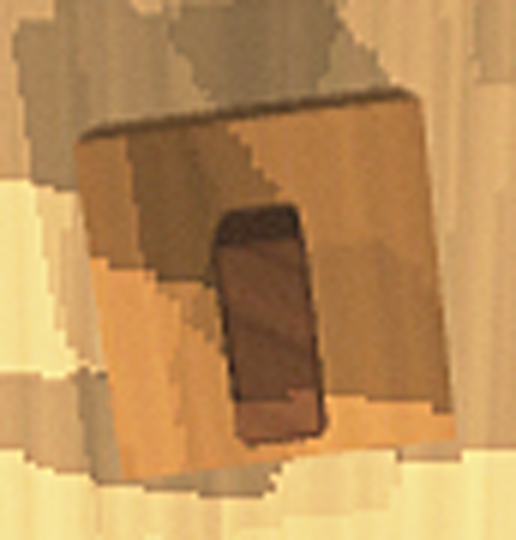

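The crop shows the handle's top face with corners at (215,243), (301,236), (326,438), (238,445), and the block's top face at (77,140), (418,97), (456,440), (125,480).

```bash
python3 - <<'E'
from h import *
import pickle
c=pickle.load(open('w2.pkl','rb'))
for P,z in(([(215,243),(301,236),(326,438),(238,445)],.11),([(77,140),(418,97),(456,440),(125,480)],.055)):
    B=np.array([onz(c,214+(p[0]-2.5)/6,108+(p[1]-2.5)/6,z)[:2] for p in P]);print(B.mean(0))
    e=np.roll(B,-1,0)-B;print(np.linalg.norm(e,axis=1).round(4),np.degrees(np.arctan2(e[:,1],e[:,0])).round(1))
print(get_obs()['tool_pos'])
E
```

```text
[ 0.46258739 -0.14141496]
[0.0147 0.0357 0.0155 0.0356] [   4.6  -82.5 -175.3   96.2]
[ 0.46298323 -0.14176519]
[0.0682 0.0705 0.0696 0.0706] [   7.1  -82.1 -172.9   96.7]
[ 0.45936902 -0.15743387  0.42466252]
```

Request:
{"method": "drive_tool", "body": {
  "rows": [0.008,0.002,0.015,0,0,0,1,0.008,0.0015,0.015,0,0,0,1,0,0,0.015,0,0,-0.122,1,0,0,0.025,0,0,0,1,0,0,0.025,0,0,0,1]
}}

```text
time_s: 3.92
tool_pos: [0.4622, -0.1422, 0.3278]
tool_rot: [-179.9, -0.0, 96.9]
force: [0.2, 0.4, -0.3]
grip_width: 0.0868
grasp_force: 0.0
```

Request:
{"method": "drive_tool", "body": {
  "rows": [0,0,0.025,0,0,0,1,0,0,0.02,0,0,0,1,0,0,0.02,0,0,0,1,0,0,0.014,0,0,0,1,0,0,0,0,0,0,1]
}}

```text
time_s: 4.55
tool_pos: [0.4618, -0.1428, 0.2494]
tool_rot: [-179.8, -0.0, 96.8]
force: [0.3, 0.2, -0.5]
grip_width: 0.0868
grasp_force: 0.0
```

```bash
python3 - <<'E'
from h import *
import pickle
c=cam('wrist'); pickle.dump(c,open('w3.pkl','wb'))
cv2.imwrite('pics/w3.png',cv2.resize(c['color'],(640,480),interpolation=cv2.INTER_CUBIC))
o=get_obs();print(o['tool_pos'],o['tool_rot'])
E
```

```text
[ 0.46229689 -0.14312575  0.25031438] [-1.79937814e+02 -1.06408772e-03  9.68384432e+01]
```

View pics/w3.png

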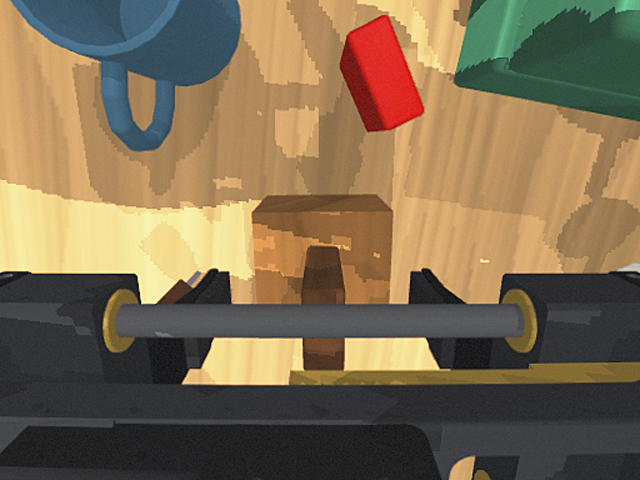

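The handle at (322,300) is centred between the fingers and square to them. Closing.

Request:
{"method": "drive_tool", "body": {
  "rows": [0,0,0,0,0,0,-1,0,0,0,0,0,0,-1,0,0,0,0,0,0,-1,0,0,0,0,0,0,-1,0,0,0,0,0,0,-1],
  "grip_force": 30
}}

```text
time_s: 5.22
tool_pos: [0.4624, -0.1435, 0.2508]
tool_rot: [180.0, -0.0, 96.8]
force: [-0.2, 0.4, 0.2]
grip_width: 0.0452
grasp_force: 0.0
```

Request:
{"method": "drive_tool", "body": {
  "rows": [0,0,0,0,0,0,-1,0,0,0,0,0,0,-1,0,0,0,0,0,0,-1]
}}

```text
time_s: 5.6
tool_pos: [0.4624, -0.1435, 0.2508]
tool_rot: [180.0, 0.0, 96.8]
force: [-0.1, 0.7, -1.7]
grip_width: 0.0156
grasp_force: 30.0
```

Request:
{"method": "drive_tool", "body": {
  "rows": [0,0,-0.01,0,0,0,-1,0,0,-0.03,0,0,0,-1,0,0,-0.04,0,0,0,-1,0,0,-0.04,0,0,0,-1,0,0,-0.03,0,0,0,-1]
}}

```text
time_s: 6.22
tool_pos: [0.4623, -0.1438, 0.4031]
tool_rot: [179.9, -0.0, 96.8]
force: [-0.1, 1.1, -1.4]
grip_width: 0.0161
grasp_force: 30.0
```

Request:
{"method": "drive_tool", "body": {
  "rows": [0,0,0,0,0,0.081,-1,0,0,0,0,0,0.081,-1,0,0,0,0,0,0,-1]
}}

```text
time_s: 6.6
tool_pos: [0.4622, -0.1436, 0.4012]
tool_rot: [180.0, -0.0, 87.6]
force: [0.1, -0.4, -1.6]
grip_width: 0.016
grasp_force: 30.0
```

```bash
python3 - <<'E'
from h import *
print(get_obs()['grip_width'],get_obs()['tool_pos'])
plan([.579,.212,.40],[180,0,87.5],10,-1)
E
```

```text
0.016026562456219313 [ 0.46222064 -0.14364774  0.40122454]
[0.036, 0.0102, 0.0001, 0.0001, -0.0, 0.0001, -1.0, 0.036, 0.0102, 0.0001, 0.0001, -0.0, 0.0001, -1.0, 0.036, 0.0102, 0.0001, 0.0001, -0.0, 0.0001, -1.0, 0.036, 0.0101, 0.0001, 0.0001, -0.0, 0.0001, -1.0, 0.036, 0.0101, 0.0001, 0.0001, -0.0, 0.0001, -1.0]
[0.036, 0.0101, 0.0001, 0.0001, -0.0, 0.0001, -1.0, 0.036, 0.0101, 0.0001, 0.0001, -0.0, 0.0001, -1.0, 0.036, 0.0101, 0.0001, 0.0001, -0.0, 0.0001, -1.0, 0.036, 0.0101, 0.0001, 0.0001, -0.0, 0.0001, -1.0, 0.036, 0.0101, 0.0001, 0.0001, -0.0, 0.0001, -1.0]
```

Request:
{"method": "drive_tool", "body": {
  "rows": [0.036,0.01,0,0,0,0,-1,0.036,0.01,0,0,0,0,-1,0.036,0.01,0,0,0,0,-1,0.036,0.01,0,0,0,0,-1,0.036,0.01,0,0,0,0,-1]
}}

```text
time_s: 7.22
tool_pos: [0.5203, 0.0353, 0.4009]
tool_rot: [180.0, 0.0, 87.6]
force: [-0.1, 0.3, -0.9]
grip_width: 0.0159
grasp_force: 30.0
```

Request:
{"method": "drive_tool", "body": {
  "rows": [0.036,0.01,0,0,0,0,-1,0.036,0.01,0,0,0,0,-1,0.036,0.01,0,0,0,0,-1,0.036,0.01,0,0,0,0,-1,0.033,0.01,0,0,0,0,-1]
}}

```text
time_s: 7.85
tool_pos: [0.5778, 0.2104, 0.4007]
tool_rot: [-180.0, 0.0, 87.7]
force: [-0.0, -0.7, -0.9]
grip_width: 0.0156
grasp_force: 30.0
```

Request:
{"method": "drive_tool", "body": {
  "rows": [0,0,0,0,0,0,-1,0,0,0,0,0,0,-1]
}}

```text
time_s: 8.1
tool_pos: [0.5776, 0.2082, 0.4005]
tool_rot: [-180.0, 0.1, 87.6]
force: [0.9, 0.5, -1.3]
grip_width: 0.0156
grasp_force: 30.0
```

```bash
python3 - <<'E'
from h import *
import pickle
c={n:cam(n) for n in('wrist','scene','side')}; pickle.dump(c,open('w4.pkl','wb'))
o=get_obs();print(o['tool_pos'],o['tool_rot'])
I=np.zeros((600,800,3),np.uint8)
I[:300,:400]=cv2.resize(c['wrist']['color'],(400,300))
w=c['wrist']['color']; I[:300,400:]=cv2.resize(w[90:240,200:400],(400,300),interpolation=cv2.INTER_CUBIC)
for i,n in enumerate(('scene','side')):
    p=proj(c[n],[.58,.219,.14]).astype(int); print(n,p)
    I[300:,400*i:400*i+400]=cv2.resize(c[n]['color'][p[1]-45:p[1]+30,p[0]-50:p[0]+50],(400,300),interpolation=cv2.INTER_CUBIC)
cv2.imwrite('pics/w4.png',I)
E
```

```text
[0.57772145 0.20743074 0.4010156 ] [1.79987884e+02 1.15521785e-02 8.74422972e+01]
scene [366 170]
side [201 258]
```

View pics/w4.png

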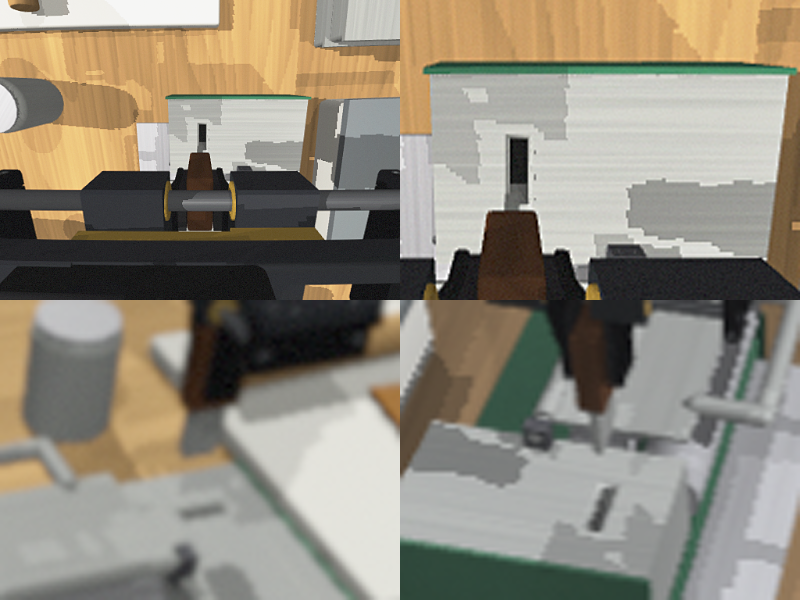

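The wrist view shows the slot just ahead of the handle. Slot edges are at crop x 507 to 530 with its far end at row 135; the handle's lower edge spans x 487 to 536 at row 212. I'll compare both in the same camera.

```bash
python3 - <<'E'
from h import *
import pickle
C=pickle.load(open('w4.pkl','rb'));c=C['wrist'];o=get_obs()
f=lambda u,v,z:onz(c,200+(u-400)/2-.25,90+v/2-.25,z)
g=cv2.cvtColor(c['color'],cv2.COLOR_BGR2GRAY)
print(g[165:178:4,248:272]); print(g[190:200:3,238:275])
print(g[150:162,259])
print('slot L,R far', [f(u,v,.12).round(4) for u,v in((507,160),(530,160),(518,135))])
z=o['tool_pos'][2]-.196
print('shoulder +y edge',[f(u,212,z).round(4) for u in(487,536)])
E
```

```text
[[204 204 202 210 193 122 152  10  31  32  33  30  30  25  28  41 179 204
  215 145 211 211 206 206]
 [206 206 207 211 195 123 161  14  28  30  24  33  28  24  14  34 183 222
  212 204 210 208 209 207]
 [211 208 208 214 196 124 151   7  31  30  19  26  30  27  22  38 206 196
  207 210 211 213 208 207]
 [206 207 207 209 195 124 152  13  32  31  29  26  21  31  18  37 207 218
  217 144 211 210 206 208]]
[[206 203 202 202 203 205 202 201 202 202 202 205 208 214 153  93 100 101
  102  95  95  98  88  88  91  66 186 225 208 191 207 207 206 204 204 202
  204]
 [209 209 208 209 210 210 209 213 215 214 213 214 219 227 123  94 103 106
  106 101  99 149 217 217 219 223 232 229 212 213 211 210 211 210 213 210
  211]
 [202 200 201 201 209 190  62  67  29  32  30  31  30  35  41  32  41  39
   39  38  40  31  34  24  27  31  27  26  35  69 224 207 203 202 201 200
  201]
 [202 203 206 210 230  54  49  53  46  49  47  47  50  50  48  47  46  43
   42  43  42  46  41  45  43  42  47  40  44  30  84 231 207 204 205 205
  206]]
[174 169 196 203 209 212 210 182 145  64  24  28]
slot L,R far [array([0.5763, 0.2255, 0.12  ]), array([0.5868, 0.2251, 0.12  ]), array([0.5818, 0.2369, 0.12  ])]
shoulder +y edge [array([0.5705, 0.2267, 0.205 ]), array([0.5861, 0.226 , 0.205 ])]
```

Request:
{"method": "drive_tool", "body": {
  "rows": [0.006,0.002,0,0,0,0,-1,0.0055,0.0015,0.005,0,0,0,-1,0,0,0.015,0,0,0,-1,0,0,0.015,0,0,0,-1,0,0,0,0,0,0,-1]
}}

```text
time_s: 8.88
tool_pos: [0.581, 0.2199, 0.3633]
tool_rot: [-179.8, 0.1, 87.5]
force: [0.2, -0.5, -1.6]
grip_width: 0.0159
grasp_force: 30.0
```

```bash
python3 - <<'E'
from h import *
import pickle
c={n:cam(n) for n in('wrist','scene','side')}; pickle.dump(c,open('w5.pkl','wb'))
o=get_obs();print(o['tool_pos'],o['tool_rot'])
I=np.zeros((300,800,3),np.uint8)
for i,n in enumerate(('scene','side')):
    p=proj(c[n],[.58,.219,.14]).astype(int); print(n,p)
    I[:,400*i:400*i+400]=cv2.resize(c[n]['color'][p[1]-30:p[1]+30,p[0]-40:p[0]+40],(400,300),interpolation=cv2.INTER_CUBIC)
cv2.imwrite('pics/w5.png',I)
E
```

```text
[0.58178398 0.22013516 0.36600252] [ 1.79975644e+02 -9.09733024e-03  8.75240682e+01]
scene [366 170]
side [201 258]
```

View pics/w5.png

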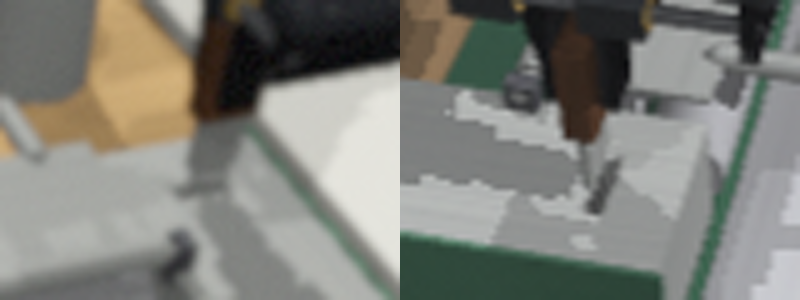

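The blade hangs about 10 mm above the slot and is lined up in both views: blade tip at (593,190), slot at (602,185). I'll lower it gently while watching the force.

Request:
{"method": "drive_tool", "body": {
  "rows": [-0.001,0,0.003,0,0,0,-1,0,0,0.003,0,0,0,-1,0,0,0.003,0,0,0,-1,0,0,0.003,0,0,0,-1,0,0,0.003,0,0,0,-1]
}}

```text
time_s: 9.65
tool_pos: [0.5816, 0.2192, 0.3505]
tool_rot: [180.0, -0.0, 87.5]
force: [-0.4, -0.2, -1.3]
grip_width: 0.0156
grasp_force: 30.0
```

Request:
{"method": "drive_tool", "body": {
  "rows": [0,0,0.004,0,0,0,-1,0,0,0.004,0,0,0,-1,0,0,0.004,0,0,0,-1]
}}

```text
time_s: 10.02
tool_pos: [0.5816, 0.2192, 0.3385]
tool_rot: [-180.0, -0.0, 87.5]
force: [-0.3, 0.6, -1.9]
grip_width: 0.0155
grasp_force: 30.0
```

Request:
{"method": "drive_tool", "body": {
  "rows": [0,0,0.005,0,0,0,-1,0,0,0.005,0,0,0,-1]
}}

```text
time_s: 10.28
tool_pos: [0.5816, 0.2192, 0.3284]
tool_rot: [-180.0, 0.0, 87.5]
force: [-0.4, -0.2, -1.1]
grip_width: 0.0158
grasp_force: 30.0
```

Request:
{"method": "drive_tool", "body": {
  "rows": [0,0,0.004,0,0,0,-1,0,0,0.003,0,0,0,-1]
}}

```text
time_s: 10.52
tool_pos: [0.5816, 0.2193, 0.3215]
tool_rot: [-180.0, 0.0, 87.5]
force: [1.2, 0.4, -1.1]
grip_width: 0.0158
grasp_force: 30.0
```

Request:
{"method": "drive_tool", "body": {
  "rows": [0,0,0.003,0,0,0,-1,0,0,0.002,0,0,0,-1,0,0,0.001,0,0,0,-1]
}}

```text
time_s: 10.9
tool_pos: [0.5816, 0.2193, 0.3158]
tool_rot: [180.0, -0.0, 87.5]
force: [-1.0, -0.3, 2.9]
grip_width: 0.0157
grasp_force: 30.0
```

Request:
{"method": "drive_tool", "body": {
  "rows": [0,0,0.001,0,0,0,-1,0,0,0,0,0,0,-1]
}}

```text
time_s: 11.15
tool_pos: [0.5816, 0.2192, 0.3157]
tool_rot: [180.0, -0.0, 87.5]
force: [-3.1, -0.5, 5.7]
grip_width: 0.016
grasp_force: 30.0
```

Request:
{"method": "drive_tool", "body": {
  "rows": [0,0,0.002,0,0,0,-1,0,0,0,0,0,0,-1]
}}

```text
time_s: 11.4
tool_pos: [0.5816, 0.219, 0.3157]
tool_rot: [180.0, -0.1, 87.5]
force: [-7.3, -1.8, 15.0]
grip_width: 0.0159
grasp_force: 30.0
```

Request:
{"method": "drive_tool", "body": {
  "rows": [0,0,-0.002,0,0,0,0.2,0,0,0,0,0,0,0.2,0,0,0,0,0,0,0.2,0,0,0,0,0,0,0.2,0,0,0,0,0,0,0.2]
}}

```text
time_s: 12.02
tool_pos: [0.5816, 0.2192, 0.3145]
tool_rot: [-180.0, 0.0, 87.5]
force: [0.0, -0.2, -0.4]
grip_width: 0.0504
grasp_force: 0.0
```

Request:
{"method": "drive_tool", "body": {
  "rows": [0,0,-0.02,0,0,0,0.2,0,0,-0.04,0,0,0,0.2,0,0,-0.04,0,0,0,0.2,-0.02,-0.02,-0.02,0,0,0,0.2]
}}

```text
time_s: 12.52
tool_pos: [0.5614, 0.2012, 0.4387]
tool_rot: [179.7, -0.1, 87.6]
force: [-1.5, -0.6, 0.4]
grip_width: 0.0522
grasp_force: 0.0
```

Request:
{"method": "drive_tool", "body": {
  "rows": [-0.045,-0.018,0,0,0,0,1,-0.045,-0.018,0,0,0,0,1,-0.044,-0.018,0,0,0,0,1,0,0,0,0,0,0,1,0,0,0,0,0,0,1]
}}

```text
time_s: 13.15
tool_pos: [0.5012, 0.0689, 0.4361]
tool_rot: [179.9, -0.1, 87.5]
force: [-1.1, 0.3, -0.1]
grip_width: 0.0855
grasp_force: 0.0
```

```bash
python3 - <<'E'
from h import *
import pickle
c={n:cam(n) for n in('wrist','scene','side')}; pickle.dump(c,open('w6.pkl','wb'))
o=get_obs();print(o['tool_pos'],o['tool_rot'])
I=np.zeros((600,800,3),np.uint8)
w=c['wrist']['color']; I[:375,:800]=cv2.resize(w[:240,:],(800,375),interpolation=cv2.INTER_CUBIC)
for i,n in enumerate(('scene','side')):
    p=proj(c[n],[.57,.17,.14]).astype(int); print(n,p)
    I[375:,400*i:400*i+400]=cv2.resize(c[n]['color'][p[1]-45:p[1]+45,p[0]-80:p[0]+80],(400,225),interpolation=cv2.INTER_CUBIC)
cv2.imwrite('pics/w6.png',I)
E
```

```text
[0.50133207 0.06992937 0.43501272] [1.79979152e+02 1.66183104e-03 8.76550793e+01]
scene [347 171]
side [210 243]
```

View pics/w6.png

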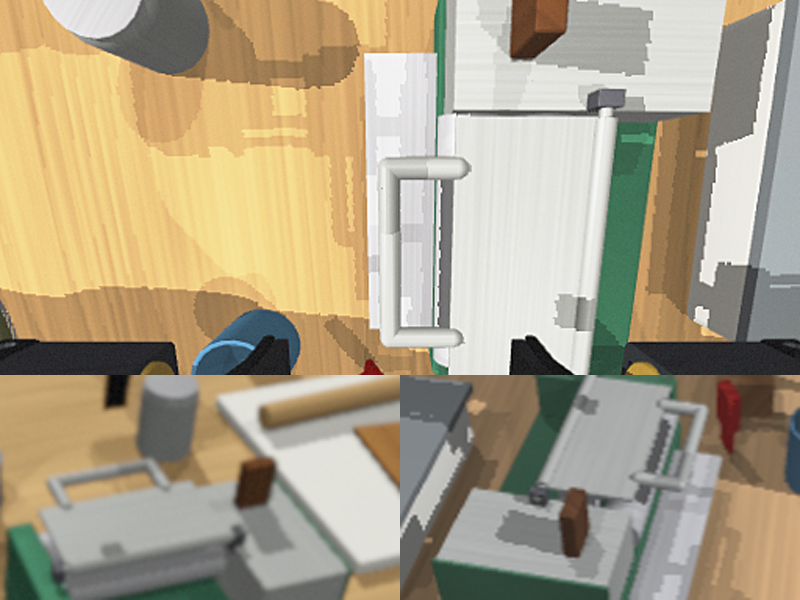

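The gauge sits home in the cover. The bar runs from (390,168) to (392,338) in the upper picture; the hinge tube runs from about (608,115) to (590,370).

```bash
python3 - <<'E'
from h import *
import pickle
c=pickle.load(open('w6.pkl','rb'))['wrist']
k=.64
f=lambda u,v,z:onz(c,u*k,v*k,z)
a,b=f(390,168,.13),f(392,338,.13);print(a,b,(a+b)/2,np.degrees(np.arctan2(*(a-b)[[1,0]])))
for p in((608,115),(590,360)):print('hinge',f(*p,.13))
m=(a+b)/2; r=np.radians(-2.5); print('hinge from bar',m[:2]+.13*np.array([np.cos(r),np.sin(r)]))
g=cv2.cvtColor(c['color'],cv2.COLOR_BGR2GRAY)
print(g[[130,150,200],238:266]); print(g[[90,130,200],370:396])
E
```

```text
[0.4993849  0.14261782 0.13      ] [0.49539048 0.03178364 0.13      ] [0.49738769 0.08720073 0.13      ] 87.93597373318039
hinge [0.63155201 0.1681585  0.13      ]
hinge [0.63109738 0.00945766 0.13      ]
hinge from bar [0.62726396 0.08153021]
[[240 239 242 246 197 216 230 236 240 214 213 193 178 164 148 127 119  98
  195 229 223 216 216 220 218 215 215 221]
 [233 230 231 237 205 221 236 240 243 231 230 224 227 197 187 165 152 133
  143 211 203 198 200 203 198 196 194 208]
 [232 230 229 235 237 205 228 237 234 233 230 228 229 220 186 162 148 126
  181 250 242 240 243 214 213 216 219 221]]
[[227 226 226 226 232 229 227 226 230 217 206 219 235 244 247 240 233 235
  229 223 215 201 174 148  77  85]
 [231 232 229 228 227 216 211 222 235 242 243 236 232 232 231 222 216 190
  172 112  93  99  99 100 100  98]
 [121 133 139 151 157 164 179 180 168 165 160 127  97 100 103 102 104 102
  102 105 102 100 106 103 101 104]]
```

Request:
{"method": "drive_tool", "body": {
  "rows": [0.009,-0.0025,0.02,0,0,0,-0.24,0.008,-0.0025,0.02,0,0,0,-0.24,0,0,0.02,0,0,0,-0.24,0,0,0,0,0,0,-0.24,0,0,0,0,0,0,-0.24],
  "grip_force": 20
}}

```text
time_s: 13.92
tool_pos: [0.4972, 0.0862, 0.3754]
tool_rot: [180.0, 0.0, 87.6]
force: [-0.4, -0.2, 0.3]
grip_width: 0.0447
grasp_force: 0.0
```

```bash
python3 - <<'E'
from h import *
c=cam('wrist');o=get_obs();print(o['tool_pos'],o['tool_rot'],o['grip_width'])
cv2.imwrite('pics/w7.png',cv2.resize(c['color'],(640,480),interpolation=cv2.INTER_CUBIC))
E
```

```text
[0.49726103 0.08605441 0.37568074] [ 1.79924162e+02 -1.96215959e-02  8.75540653e+01] 0.04129879324297352
```

View pics/w7.png

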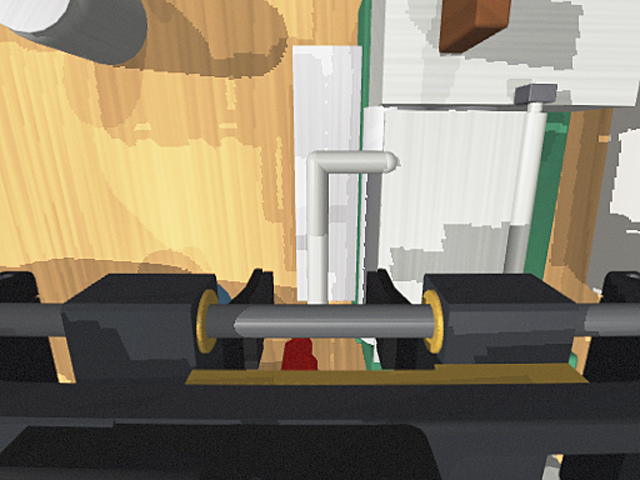

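The bar at x=318 is centred between the fingers (270 and 368). That was my eleventh picture, one over the limit of ten, so I'll use only numbers from here.

Request:
{"method": "drive_tool", "body": {
  "rows": [0,0,0.02,0,0,0,-0.24,0,0,0.02,0,0,0,-0.24,0,0,0.015,0,0,0,-0.24,0,0,0.01,0,0,0,-0.24]
}}

```text
time_s: 14.48
tool_pos: [0.4969, 0.0858, 0.3095]
tool_rot: [180.0, -0.0, 87.5]
force: [0.5, 0.3, 0.0]
grip_width: 0.0332
grasp_force: 0.0
```

Request:
{"method": "drive_tool", "body": {
  "rows": [0,0,0.01,0,0,0,-0.24,0,0,0.007,0,0,0,-0.24,0,0,0,0,0,0,-0.24]
}}

```text
time_s: 14.85
tool_pos: [0.4967, 0.0857, 0.2924]
tool_rot: [-180.0, 0.0, 87.5]
force: [0.2, 0.7, 0.0]
grip_width: 0.0329
grasp_force: 0.0
```

Request:
{"method": "drive_tool", "body": {
  "rows": [0,0,0,0,0,0,-1,0,0,0,0,0,0,-1,0,0,0,0,0,0,-1,0,0,0,0,0,0,-1]
}}

```text
time_s: 15.35
tool_pos: [0.4963, 0.0858, 0.293]
tool_rot: [-179.9, -0.0, 87.5]
force: [-3.9, 0.7, 4.9]
grip_width: 0.013
grasp_force: 20.0
```

Request:
{"method": "drive_tool", "body": {
  "rows": [0,0.0005,-0.0113,0,0,0,-1,0,0.0015,-0.0112,0,0,0,-1,0,0.0025,-0.0111,0,0,0,-1]
}}

```text
time_s: 15.72
tool_pos: [0.5006, 0.0857, 0.3267]
tool_rot: [-179.8, 0.0, 87.5]
force: [-4.5, 0.2, -1.2]
grip_width: 0.0131
grasp_force: 20.0
```

Request:
{"method": "drive_tool", "body": {
  "rows": [0,0.0034,-0.0108,0,0,0,-1,0,0.0043,-0.0105,0,0,0,-1,0,0.0052,-0.0101,0,0,0,-1]
}}

```text
time_s: 16.1
tool_pos: [0.5128, 0.0852, 0.3582]
tool_rot: [-179.7, 0.0, 87.6]
force: [-8.7, 0.4, 1.5]
grip_width: 0.0132
grasp_force: 20.0
```

Request:
{"method": "drive_tool", "body": {
  "rows": [0,0.0056,-0.0096,0,0,0,-1,0,0.0064,-0.009,0,0,0,-1,0,0.0077,-0.0084,0,0,0,-1]
}}

```text
time_s: 16.48
tool_pos: [0.532, 0.0843, 0.3861]
tool_rot: [-179.5, -0.0, 87.6]
force: [-14.9, 0.3, 10.2]
grip_width: 0.0133
grasp_force: 20.0
```

Request:
{"method": "drive_tool", "body": {
  "rows": [0,0.0084,-0.0077,0,0,0,-1,0,0.009,-0.0069,0,0,0,-1,0,0.0096,-0.0061,0,0,0,-1]
}}

```text
time_s: 16.85
tool_pos: [0.5604, 0.0829, 0.4088]
tool_rot: [-179.9, -0.1, 87.6]
force: [-7.5, -0.7, 9.6]
grip_width: 0.0133
grasp_force: 20.0
```

```bash
python3 - <<'E'
import numpy as np
from scipy.optimize import least_squares
P=np.array([(.4963,.293),(.5006,.3267),(.5128,.3582),(.532,.3861),(.5604,.4088)])
for fr in(0,1):
    f=lambda q:np.hypot(*(P-q[:2]).T)-(q[2] if fr else .13)
    s=least_squares(f,[.626,.293,.13]);print(s.x,s.fun)
    th=np.degrees(np.arctan2(P[:,1]-s.x[1],s.x[0]-P[:,0]));print(th)
E
```

```text
[0.62676179 0.29676388 0.13      ] [ 0.00051608 -0.00033516 -0.00053306  0.00023341  0.00021513]
[-1.65254881 13.34848016 28.32884176 43.31188666 59.36068119]
[0.63160758 0.29409342 0.13518515] [ 0.00012685 -0.0001808  -0.00018554  0.00041308 -0.0001736 ]
[-0.46299697 13.97641306 28.35055566 42.72836701 58.168806  ]
```

Request:
{"method": "drive_tool", "body": {
  "rows": [0,0.0101,-0.0055,0,0,0,-1,0,0.0105,-0.0046,0,0,0,-1,0,0.0108,-0.0036,0,0,0,-1]
}}

```text
time_s: 17.23
tool_pos: [0.593, 0.0817, 0.4207]
tool_rot: [179.9, -0.0, 87.6]
force: [-2.6, 0.3, 2.5]
grip_width: 0.0132
grasp_force: 20.0
```

Request:
{"method": "drive_tool", "body": {
  "rows": [0,0.0111,-0.0025,0,0,0,-1,0,0.0112,-0.0015,0,0,0,-1,0,0,0,0,0,0,-1]
}}

```text
time_s: 17.6
tool_pos: [0.6155, 0.0809, 0.4231]
tool_rot: [179.9, 0.0, 87.5]
force: [-0.8, 1.1, 3.5]
grip_width: 0.0136
grasp_force: 20.0
```

```bash
python3 - <<'E'
from h import *
import pickle
c={n:cam(n) for n in('wrist','scene','side')}; pickle.dump(c,open('w8.pkl','wb'))
o=get_obs();print(o['tool_pos'],o['tool_rot'],o['force'],o['grip_width'])
E
```

```text
[0.61462694 0.08084208 0.42311482] [ 1.79955248e+02 -1.20355541e-02  8.75458679e+01] [-0.91043106  1.48299852  2.4631208 ] 0.013499732416006452
```

Request:
{"method": "drive_tool", "body": {
  "rows": [0,0.006,-0.0004,0,0,0,-1,0,0.0055,0,0,0,0,-1,0,0,0,0,0,0,-1,0,0,0,0,0,0,-1]
}}

```text
time_s: 18.25
tool_pos: [0.626, 0.0804, 0.4231]
tool_rot: [-180.0, -0.0, 87.5]
force: [-0.2, 2.0, -0.5]
grip_width: 0.0135
grasp_force: 20.0
```

```bash
python3 - <<'E'
from h import *
import pickle
c={n:cam(n) for n in('wrist','scene','side')}; pickle.dump(c,open('w9.pkl','wb'))
o=get_obs();print(o['tool_pos'],o['tool_rot'],o['force'],o['grip_width'])
old=pickle.load(open('w6.pkl','rb'))
# side view: bar's +y end / hinge +y end ; test predicted bar end and stem lines by brightness
u=np.array([np.cos(np.radians(-2.5)),np.sin(np.radians(-2.5)),0]); v=np.array([-u[1],u[0],0])
H=np.array([.6262,.081,.13])
for n in('side','scene'):
    g=cv2.cvtColor(c[n]['color'],cv2.COLOR_BGR2GRAY)
    # stem (y=+51 mm) profile across roller x at 20 mm below bar
    for s in(.051,-.051):
        prof=[]
        for x in np.arange(-.03,.031,.003):
            p=proj(c[n],H+v*s+u*x+[0,0,.110]); prof.append(int(cv2.getRectSubPix(g,(1,1),tuple(map(float,p)))[0,0]))
        print(n,s,prof)
E
```

```text
[0.62582763 0.08040264 0.4231451 ] [-1.79966524e+02 -7.53271142e-03  8.75500054e+01] [-0.6676145   2.10304233 -0.96482389] 0.013538226751085044
side 0.051 [136, 136, 137, 137, 135, 136, 137, 137, 123, 128, 138, 125, 106, 95, 103, 113, 116, 114, 111, 112, 116]
side -0.051 [164, 167, 175, 169, 146, 144, 121, 101, 123, 117, 52, 20, 20, 20, 23, 32, 76, 140, 137, 43, 23]
scene 0.051 [17, 17, 15, 17, 16, 14, 14, 14, 17, 24, 38, 59, 78, 90, 93, 97, 103, 118, 127, 121, 107]
scene -0.051 [165, 162, 157, 147, 135, 122, 112, 108, 107, 107, 105, 106, 113, 126, 144, 160, 172, 175, 167, 144, 121]
```

```bash
python3 -c "
from cell import sign_off
print(sign_off())"
```

```text
the job is handed in; nothing more can be done
None
```

The job is handed in: the gauge is home in the slot and released, and the guard is gripped within about 1° of upright by the arm's position readings, not seen in a picture; I viewed 11 pictures, one over the limit of 10.

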